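Set the ring nut of a selector switch and hold it

TASK

On the operator panel that lies face down in its frame, pull the plug-in contact block straight off the back of the selector switch and lay it in the parts tray (don't drop it in). Then screw the knurled ring nut down the switch's threaded barrel until it bottoms on the panel and back it off a quarter turn, so that the switch can still be turned square from the front; finish with the gripper holding the nut at that setting. Leave the other things on the bench where they are.

Things in the scene. Friction and masses are not known exactly. Their poses are not given: they have to be found in the camera images.
- panel: Grey sheet-steel panel, 160 (x) x 220 (y) x 3 mm, face down, fixed on two aluminium rails. Origin on the bench under its centre; its upper (rear) face is at z = 63 mm. Up from it stand the selector switch at x 0, y -50 mm, and a finished pilot lamp at x 0, y +58 mm (nut 29 mm wide, black barrel 22 mm wide, two blades on top, 31 mm high), to be left alone.
- socket (a point): Centre of the mouth of the selector switch's barrel, 34 mm above the panel's rear face, on the switch's axis. The barrel is a black threaded tube, outside 30 mm, bore 24 mm, fixed to the panel; the contact block's spigot sits in it. Axes as the panel.
- contact_block: 90 g plug-in block: grey housing 44 (x) x 36 (y) x 46 mm on a round spigot 22 mm wide, 14 mm long. Origin at the spigot's free end; housing from z = 14 to 60 mm. Starts upright, plugged into the barrel, housing on its rim, axes as the panel; it hides the nut from above. Two sprung detents hold the spigot: a straight pull of about 10 to 17 N frees it within 6 mm, 14 mm brings it out.
- block_back (a point): Middle of the contact block's back (the face with the four terminal screws, on top when it is plugged in), 60 mm from the spigot's end. Axes as the block.
- ring_nut: Knurled steel ring nut, 42 mm across, 16 mm high, already started on the switch's barrel. Origin on the switch's axis at the nut's underside. This frame rises with the nut but does not turn with it; axes as the panel. Bottomed, it rests on the panel's rear face (63 to 79 mm above the bench), with 18 mm of barrel standing above it.
- nut_turn (a joint): Turn of the ring nut in rad: 0 is bottomed on the panel (a hard stop), growing anticlockwise seen from above = unscrewing, 2 mm up a turn (clockwise from above screws it down). Starts 2.4 to 4.2 from the bottom, turns against about 0.05 Nm of friction and stays where it is left. A quarter turn back from the bottom is 1.57.
- tray: Shallow sheet-steel parts tray with a black rubber mat, 190 (x) x 140 (y) x 28 mm high, walls 4 mm, inner floor 4 mm above the bench; it cannot move. Origin under its centre on the bench. It is on the left or on the right of the panel.
- carton: Bystander: closed white and blue carton, 85 x 110 x 70 mm, origin at the centre of its underside; on the other side of the panel from the tray.
- bottle: Bystander: clear plastic bottle with a yellow label and a red cap, 66 mm thick, 190 mm high, origin at the centre of its underside.
- relay: Bystander: blue relay socket with a white relay in it, 78 x 27 x 63 mm, origin at the centre of its underside.
- screwdriver: Bystander: screwdriver with a black handle 26 mm thick, 200 mm long, lying along its x, origin at the middle of its length on the bench.
There are look-alikes about, which are no part of the job. There is more than one size of the contact_block; the one meant has the size given above.

How it is judged:
On the way, in this order (a step that is already met when the one before it is completed fails the run):
1. the contact block is out of the switch and lies still and released in the tray (x of contact_block in the frame of tray between -0.092 and 0.092 m and y of contact_block in the frame of tray between -0.067 and 0.067 m and x of block_back in the frame of tray between -0.092 and 0.092 m and y of block_back in the frame of tray between -0.067 and 0.067 m and height (world z) of contact_block below 0.05 m and height (world z) of block_back below 0.075 m and linear speed of contact_block below 0.03 m/s and contact force between the fingers and contact_block below 0.1 N and contact force between contact_block and tray above 0.3 N), for 0.2 s.
2. the ring nut is bottomed on the panel (within 0.08 rad) (value of joint nut_turn below 0.08 rad), for 0.15 s.
At the end, for the whole second after the job is handed in: The ring nut stands a quarter turn (90 degrees, give or take 20) back from the bottom, at rest, with the gripper around it (within 15 mm of its axis) and gripping it with more than 5 N; the contact block lies at rest in the tray, wholly inside its walls (value of joint nut_turn between 1.22 and 1.92 rad and velocity of joint nut_turn between -0.1 and 0.1 rad/s and contact force between the fingers and ring_nut above 5 N and horizontal distance between the grasp point and ring_nut below 0.015 m and x of contact_block in the frame of tray between -0.092 and 0.092 m and y of contact_block in the frame of tray between -0.067 and 0.067 m and x of block_back in the frame of tray between -0.092 and 0.092 m and y of block_back in the frame of tray between -0.067 and 0.067 m and height (world z) of contact_block below 0.05 m and height (world z) of block_back below 0.075 m and linear speed of contact_block below 0.03 m/s); the arm keeps its last pose, push and grip.
It fails at once if the contact block is thrown or dropped (over 0.8 m/s and out of the fingers) (linear speed of contact_block above 0.8 m/s and contact force between each of the arm, the fingers and contact_block below 0.05 N).
It fails at once if a bystander is shifted by more than 30 mm or knocked over (distance of any of carton, bottle, relay, screwdriver from where it was at the start of the episode above 0.03 m or angle between any of carton, bottle, relay's own z axis and vertical above 0.5 rad).
It also fails if it takes over 72 s, if anything falls off the work surface, if the arm or the gripper's body presses on something with over 40 N, if the wrist force passes 120 N, or if a joint passes its speed limit or range.

ROBOT

A 6-joint arm with a two-finger parallel gripper is mounted at the origin on the work surface. World frame = base frame: x ahead of the robot, y to its left, z up, the work surface at z = 0. Lengths are in m, angles in rad, forces in N, time in s.
With the tool pointing down it reaches from about 0.325 to 0.875 m from the base axis. Payload 4.4 kg.
Tool frame: the origin (TCP) lies on the centre line of the jaws, within the pads' length; the fingertips stand 11 mm ahead of it and the grasp point (between the pads) lies 8 mm behind it; z points along the fingers, y is the line along which they close (so a half turn about z gives the same grasp; the last joint's range is limited). The gripper opens to 85 mm and grips with 20 to 120 N. Pads are 22 mm wide; open, the fingers measure 114 mm over their backs; the gripper's body (76 mm by 85 mm) begins 54 mm behind the grasp point. The pads swing forward as they close: fully open they stand 13 mm farther back than shut.
Start: joints at [-0.15, 0.207, 1.542, -0, 1.393, -0.15], TCP at [0.575, -0, 0.217] pointing down, gripper open.
Joint ranges: [-2.73, 2.73], [-0.86, 2.22], [0.23, 2.46], [-1.11, 4.25], [0.08, 2.63], [-2.82, 2.82]. Speed limits (rad/s): [2.79, 2.79, 3.14, 3.14, 3.14, 3.14].

INTERFACE

Orientations are given as a rotation vector (axis times angle).
In Python, from cell import r, cams, sign_off gives the robot as it stands.
- The arm moves only by the tool carry_out, never from a script. Its argument "series" is a list of rows, each an object with "travel": the shift along the world's x, y, z as a fraction of full scale, a list of three; "delta_rot": the turn, a rotation vector about the world's x, y, z as a fraction of full scale, a list of three; "gripper": the opening, from -1 (shut) to 1 (fully open), so that 0 is half open. A call has 1 to 20 rows; each row shifts and turns the commanded pose from where the row before left it; what a row does not reach is not made up. Full scale, the value 1, is 4 cm for a shift and pi/2 rad for a turn. A row lasts 1/12 s, in which the tool goes at most 41.7 mm and 7.16 degrees, less where a joint would pass 70% of its speed; a pose out of reach is approached as far as the arm can. A call with a number of a shift or a turn outside -1 to 1 is refused whole. A call with a gripper value outside its range is refused whole. The fingers move at their own pace and stop on an object; the grip force is fixed at half the most. Time passes only in rows, so rows that do not move let the fingers close. It gives the time, the measured TCP pose, the force, the opening and the grip force at its end, in the units of the state.
- r.get_state(): the state, without advancing time (a new reading comes with each control period).
- cams.snapshot(name): name is "scene" or "side" or "wrist"; returns the picture (384x512x3 uint8, red, green, blue); there is no depth.
- cams.calibration(name): a dict with "camera_matrix" (3x3 intrinsics, pixels), "view" (4x4, takes a point from world to camera coordinates); the wrist camera has in their place "tool_from_camera" (4x4, takes a point from camera to tool coordinates, whose origin is the TCP and whose axes are the flange's). Camera axes: x right, y up, looking along -z (the intrinsics and any distortion apply to the point x, -y, -z); pixel columns grow to the right and rows downward; lengths in m; the calibration is good to about 2 mm. A picture is of the moment at which its call begins: read the wrist's pose just before it. calibration takes no time and is no camera call.
- sign_off(): hands the job in; it is judged then, once.
The state is a dict: "clock": time; "qpos": joint angles; "joint_vel": joint speeds; "tau": joint torques, N m; "tcp_pos": TCP position; "orientation": TCP orientation; "force": force on the tool from outside, world axes, zero at the start; "moment": the same for the moment, N m; "opening": finger opening in m; "grasp_force": force on a finger pad.
Only numpy, scipy, OpenCV 4.12 (cv2) and the standard library are available. Lean on these libraries where they do the work, as an engineer would, in place of code of your own. Each camera call takes 0.05 s, during which the arm holds its last target. There are 200 camera calls.

## Working session

There is one attempt and no reset: what is moved stays moved. The work goes in short steps, Python scripts to look and compute and a tool call to move; the robot and the scene stay as the last step left them, time stands still between calls to the robot, and variables do not carry over. Pictures are saved under pics/ and viewed, at most 10 in all, crops included, and the job is handed in when it is done.

Besides the shell and the picture viewer there is one more tool, called after "Request:" in YAML: its name, and indented under it one key for each argument. carry_out: Moves the arm, as the interface text tells. Shift numbers are shares of 4 cm and turn numbers shares of pi/2 rad, none past 1 either way. Its arguments: {"type":"object","properties":{"series":{"type":"array","items":{"type":"object","properties":{"travel":{"type":"array","items":{"type":"number","minimum":-1,"maximum":1}},"delta_rot":{"type":"array","items":{"type":"number","minimum":-1,"maximum":1}},"gripper":{"type":"number"}}}}},"required":["series"]}

```bash
mkdir -p pics; ls; cat > h.py <<'E'
import numpy as np, cv2
from cell import r, cams, sign_off
def snap(n,f):
    im=cams.snapshot(n); cv2.imwrite('pics/'+f,im[:,:,::-1]); return im
def ray(n,uv,T=None):
    c=cams.calibration(n); K=np.array(c['camera_matrix'])
    d=np.linalg.inv(K)@[uv[0],uv[1],1]; d=np.array([d[0],-d[1],-d[2]])
    if n=='wrist':
        M=T@np.array(c['tool_from_camera'])
    else: M=np.linalg.inv(np.array(c['view']))
    return M[:3,3],M[:3,:3]@d
def onz(n,uv,z,T=None):
    o,d=ray(n,uv,T); return o+d*(z-o[2])/d[2]
def proj(n,p,T=None):
    c=cams.calibration(n); K=np.array(c['camera_matrix'])
    V=np.linalg.inv(T@np.array(c['tool_from_camera'])) if n=='wrist' else np.array(c['view'])
    q=V@np.append(p,1); u=K@[q[0],-q[1],-q[2]]; return u[:2]/u[2]
def tcp():
    s=r.get_state(); T=np.eye(4); T[:3,:3]=cv2.Rodrigues(np.array(s['orientation'],float))[0]; T[:3,3]=s['tcp_pos']; return T
E
python3 - <<'E'
from h import *
a=snap('scene','a.png'); b=snap('side','b.png')
cv2.imwrite('pics/ab.png',np.vstack([a,b])[:,:,::-1][:, :])
for n in('scene','side','wrist'): print(n,cams.calibration(n))
print(r.get_state())
E
```

```text
pics
scene {'camera_matrix': array([[350.25658572,   0.        , 254.81701036],
       [  0.        , 350.25658572, 190.44851099],
       [  0.        ,   0.        ,   1.        ]]), 'view': array([[ 0.63657063,  0.77121631,  0.00179692, -0.34622007],
       [-0.46560058,  0.38245243,  0.79808912,  0.16529231],
       [ 0.61481211, -0.50887674,  0.60253674, -1.2847284 ],
       [ 0.        ,  0.        ,  0.        ,  1.        ]])}
side {'camera_matrix': array([[380.40740592,   0.        , 249.88032589],
       [  0.        , 380.40740592, 191.73151489],
       [  0.        ,   0.        ,   1.        ]]), 'view': array([[ 0.98306457, -0.18299522,  0.00983855, -0.55659232],
       [ 0.10719817,  0.61776041,  0.77902543, -0.15958031],
       [-0.1486358 , -0.76477763,  0.62691513, -0.81423264],
       [ 0.        ,  0.        ,  0.        ,  1.        ]])}
wrist {'camera_matrix': array([[337.62316193,   0.        , 258.2611619 ],
       [  0.        , 337.62316193, 196.09677709],
       [  0.        ,   0.        ,   1.        ]]), 'tool_from_camera': array([[-1.22179662e-04,  9.634
[... 293 characters left out ...]
.00000000e+00]])}
{'clock': 0.1, 'qpos': array([-1.50492486e-01,  2.07342962e-01,  1.54280094e+00, -6.78895775e-06,
        1.39347829e+00, -1.50502076e-01]), 'joint_vel': array([ 0.00026879, -0.00216698, -0.00271138, -0.00189468, -0.00014824,
        0.00052383]), 'tau': array([-6.50861111e-04, -3.84093010e+01, -2.92548752e+01, -2.51638894e-04,
        4.84987657e-03,  7.72491080e-05]), 'tcp_pos': array([5.74302063e-01, 9.66075862e-05, 2.15942058e-01]), 'orientation': array([-2.22027643e+00, -2.22030040e+00,  1.89826256e-03]), 'force': array([ 0.84364535, -0.48709414, -0.75769438]), 'moment': array([ 0.04108461,  0.02836614, -0.01118964]), 'grasp_force': 0.0, 'opening': 0.08558108773222586}
```

View pics/a.png

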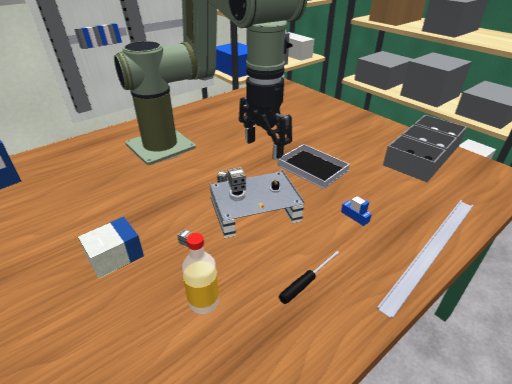

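View pics/b.png

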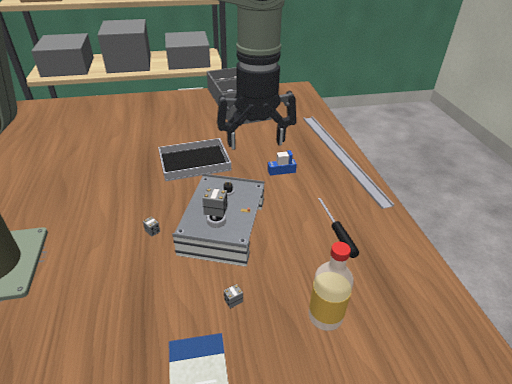

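The picture shows three grey blocks: one on the panel (scene 237,182; side 214,201) and two loose smaller ones on the bench (side 152,226 and 233,295). The plugged one fits the task. I'll confirm with an enlarged crop.

```bash
python3 - <<'E'
from h import *
a=cv2.imread('pics/a.png')[160:245,205:325]; b=cv2.imread('pics/b.png')[135:270,140:275]
A=cv2.resize(a,(480,340),interpolation=2);B=cv2.resize(b,(540,540),interpolation=2)
# scene crop x3.3 left, side right
A=cv2.resize(a,None,fx=2.2,fy=2.2,interpolation=2)
c=np.zeros((540,800,3),np.uint8);c[:A.shape[0],:A.shape[1]]=A;c[:,264+-4:800]=B[:,:540]
cv2.imwrite('pics/c.png',c)
E
```

```text
(no output)
```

View pics/c.png

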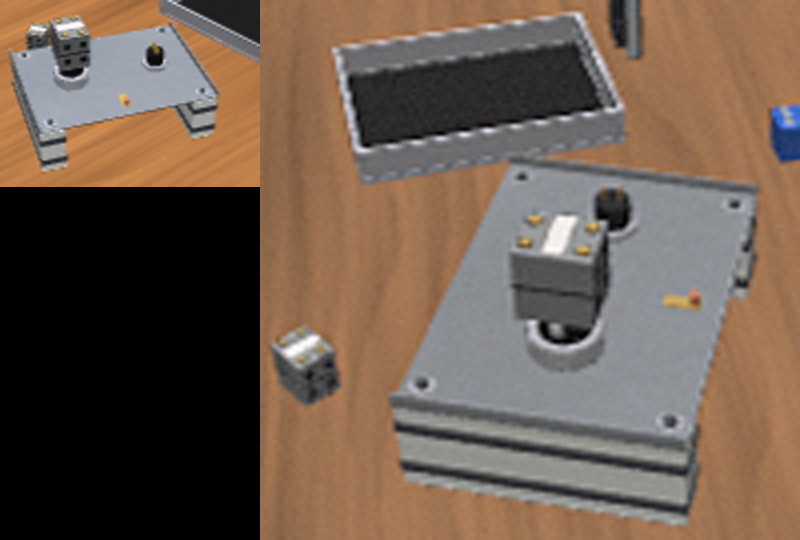

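The crop shows the block plugged in the barrel over the light ring nut, at crop (559,240) → side (215,195). The lamp is behind it. The loose blocks are smaller and on the bench. The tray is to the panel's left (+y), its far side in this view.

```bash
python3 - <<'E'
from h import *
f=lambda x,y:(140+(x-260)/4-.375,135+y/4-.375)
P=[onz('side',f(*p),.063) for p in [(392,398),(692,440),(757,188),(510,160)]]
print(np.round(P,4)); P=np.array(P)[:,:2]
print('sides',[np.linalg.norm(P[i]-P[i-1]) for i in range(4)],'c',P.mean(0))
y=((P[3]+P[2])-(P[0]+P[1])); th=np.arctan2(-y[0],y[1]); print('yaw',th)
x=(P[1]+P[2]-P[0]-P[3]); print('yaw x',np.arctan2(x[1],x[0]))
y/=np.linalg.norm(y); sw=P.mean(0)-.05*y; print('switch',sw)
B=onz('side',f(559,240),.063+.034+.046); print('blk top',B)
# scene: block top
g=lambda x,y:(205+x/2.2-.3,160+y/2.2-.3)
Q=[onz('scene',g(*p),.063) for p in [(10,51),(48,131),(217,100),(172,27)]]; print(np.round(Q,4), np.mean(Q,0))
print('blk scene',onz('scene',g(70,28),.143))
R=[onz('side',f(*p),.028) for p in [(333,46),(583,13),(627,107),(360,153)]];R=np.array(R)
print('tray',np.round(R,4),R.mean(0),[np.linalg.norm(R[i]-R[i-1]) for i in range(4)])
d=R[1]-R[0]+R[2]-R[3];print('tray yaw',np.arctan2(d[1],d[0]))
E
```

```text
[[ 0.3925 -0.0347  0.063 ]
 [ 0.5437 -0.0922  0.063 ]
 [ 0.622   0.1119  0.063 ]
 [ 0.4725  0.1677  0.063 ]]
sides [np.float64(0.21769330068313988), np.float64(0.16173088519612544), np.float64(0.21860801305897146), np.float64(0.15962580743505067)] c [0.50766496 0.03818815]
yaw -0.3715333135357399
yaw x -0.36018792843872066
switch [ 0.48951273 -0.00840044]
blk top [ 0.4872383  -0.01621871  0.143     ]
[[ 0.3865 -0.0373  0.063 ]
 [ 0.5424 -0.0898  0.063 ]
 [ 0.6248  0.0969  0.063 ]
 [ 0.4784  0.1614  0.063 ]] [0.50800833 0.03280661 0.063     ]
blk scene [ 0.48911214 -0.01541589  0.143     ]
tray [[0.3561 0.3829 0.028 ]
 [0.5469 0.3993 0.028 ]
 [0.5617 0.2655 0.028 ]
 [0.3744 0.2412 0.028 ]] [0.45978029 0.3222347  0.028     ] [np.float64(0.1428849945789114), np.float64(0.19146286398604756), np.float64(0.13466988448286424), np.float64(0.18884165624283583)]
tray yaw 0.10699188866833863
```

Request:
carry_out:
  series:
    - {"travel": [-0.43, -0.06, 0], "delta_rot": [0, 0, -0.0465], "gripper": 1}
    - {"travel": [-0.43, -0.06, 0], "delta_rot": [0, 0, -0.0465], "gripper": 1}
    - {"travel": [-0.43, -0.06, 0], "delta_rot": [0, 0, -0.0465], "gripper": 1}
    - {"travel": [-0.43, -0.06, 0], "delta_rot": [0, 0, -0.0465], "gripper": 1}
    - {"travel": [-0.43, -0.06, 0], "delta_rot": [0, 0, -0.0465], "gripper": 1}
    - {"travel": [0, 0, 0], "delta_rot": [0, 0, 0], "gripper": 1}
    - {"travel": [0, 0, 0], "delta_rot": [0, 0, 0], "gripper": 1}
    - {"travel": [0, 0, 0], "delta_rot": [0, 0, 0], "gripper": 1}

```text
clock: 0.77
tcp_pos: [0.4896, -0.012, 0.217]
orientation: [2.587, 1.782, 0.001]
force: [0.3, 0.4, -0.4]
opening: 0.0855
grasp_force: 0.0
```

```bash
python3 - <<'E'
from h import *
T=tcp(); a=snap('wrist','d.png'); np.save('T_d.npy',T); print(T.round(4)); s=r.get_state(); print(s['qpos'],s['force'])
print([proj('wrist',(.4885,-.012,z),T) for z in (.143,.097,.063)])
E
```

```text
[[ 3.561e-01  9.344e-01  7.000e-04  4.896e-01]
 [ 9.344e-01 -3.561e-01  1.000e-04 -1.200e-02]
 [ 3.000e-04  7.000e-04 -1.000e+00  2.170e-01]
 [ 0.000e+00  0.000e+00  0.000e+00  1.000e+00]]
[-2.01512002e-01  2.33134546e-02  1.74486324e+00  1.21572052e-04
  1.37281040e+00  1.62710755e-01] [0.07418128 0.85496474 0.27674191]
[array([256.3052129 , 202.36815098]), array([256.56845667, 186.83664393]), array([256.71588773, 178.13814189])]
```

View pics/d.png

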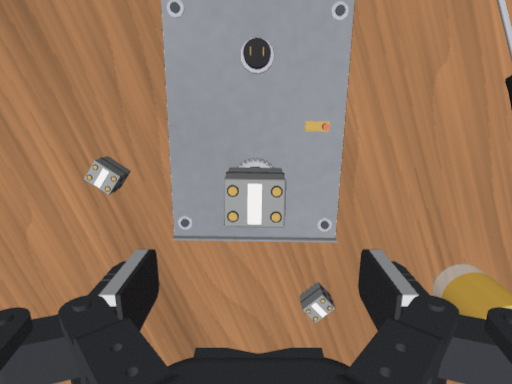

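Wrist view: the block's top spans (224–285, 178–227), centred at (255,202.5) within 1.5 px of prediction and about 44 mm wide. The panel is aligned within 1°. The two small blocks are clearly decoys. I'll descend and grip.

Request:
carry_out:
  series:
    - {"travel": [-0.05, 0.01, -0.48], "delta_rot": [0, 0, -0.01], "gripper": 1}
    - {"travel": [0, 0, -0.48], "gripper": 1, "delta_rot": [0, 0, 0]}
    - {"travel": [0, 0, -0.48], "gripper": 1, "delta_rot": [0, 0, 0]}
    - {"travel": [0, 0, -0.48], "gripper": 1, "delta_rot": [0, 0, 0]}
    - {"travel": [0, 0, -0.48], "gripper": 1, "delta_rot": [0, 0, 0]}
    - {"travel": [0, 0, 0], "gripper": 1, "delta_rot": [0, 0, 0]}
    - {"travel": [0, 0, 0], "gripper": 1, "delta_rot": [0, 0, 0]}
    - {"travel": [0, 0, 0], "gripper": -1, "delta_rot": [0, 0, 0]}
    - {"travel": [0, 0, 0], "gripper": -1, "delta_rot": [0, 0, 0]}
    - {"travel": [0, 0, 0], "gripper": -1, "delta_rot": [0, 0, 0]}
    - {"travel": [0, 0, 0], "gripper": -1, "delta_rot": [0, 0, 0]}
    - {"travel": [0, 0, 0], "gripper": -1, "delta_rot": [0, 0, 0]}
    - {"travel": [0, 0, 0], "gripper": -1, "delta_rot": [0, 0, 0]}

```text
clock: 1.9
tcp_pos: [0.4881, -0.0117, 0.1228]
orientation: [2.6, 1.76, 0.003]
force: [-1.5, 0.2, 6.0]
opening: 0.0416
grasp_force: 60.2
```

Request:
carry_out:
  series:
    - {"travel": [0, 0, 0.05], "gripper": -1, "delta_rot": [0, 0, 0]}
    - {"travel": [0, 0, 0.05], "gripper": -1, "delta_rot": [0, 0, 0]}
    - {"travel": [0, 0, 0.05], "gripper": -1, "delta_rot": [0, 0, 0]}
    - {"travel": [0, 0, 0.05], "gripper": -1, "delta_rot": [0, 0, 0]}
    - {"travel": [0, 0, 0.05], "gripper": -1, "delta_rot": [0, 0, 0]}
    - {"travel": [0, 0, 0.05], "gripper": -1, "delta_rot": [0, 0, 0]}
    - {"travel": [0, 0, 0.05], "gripper": -1, "delta_rot": [0, 0, 0]}
    - {"travel": [0, 0, 0.05], "gripper": -1, "delta_rot": [0, 0, 0]}
    - {"travel": [0, 0, 0.05], "gripper": -1, "delta_rot": [0, 0, 0]}
    - {"travel": [0, 0, 0.05], "gripper": -1, "delta_rot": [0, 0, 0]}
    - {"travel": [0, 0, 0.2], "gripper": -1, "delta_rot": [0, 0, 0]}
    - {"travel": [0, 0, 0.3], "gripper": -1, "delta_rot": [0, 0, 0]}
    - {"travel": [0, 0, 0.3], "gripper": -1, "delta_rot": [0, 0, 0]}
    - {"travel": [0, 0, 0.3], "gripper": -1, "delta_rot": [0, 0, 0]}
    - {"travel": [0, 0, 0], "gripper": -1, "delta_rot": [0, 0, 0]}
    - {"travel": [0, 0, 0], "gripper": -1, "delta_rot": [0, 0, 0]}

```text
clock: 3.23
tcp_pos: [0.4877, -0.0117, 0.186]
orientation: [2.6, 1.76, 0.002]
force: [-0.5, 0.9, -1.5]
opening: 0.0412
grasp_force: 64.3
```

```bash
python3 - <<'E'
from h import *
s=r.get_state();print(s['tcp_pos'],s['opening'],s['force'],s['moment'])
T=tcp(); np.save('T_e.npy',T); w=snap('wrist','e.png'); b=snap('side','e2.png')
c=np.zeros((384,800,3),np.uint8); c[:,:400]=w[:,56:456][:,:,::-1]; c[:380,400:]=cv2.resize(b[60:250,130:330],(400,380),interpolation=2)[:,:,::-1]
cv2.imwrite('pics/e3.png',c)
E
```

```text
[ 0.48765818 -0.01173657  0.1860335 ] 0.04124087789651337 [-0.50874314  0.92231465 -1.53651461] [-0.01683581  0.00710749 -0.00339946]
```

View pics/e3.png

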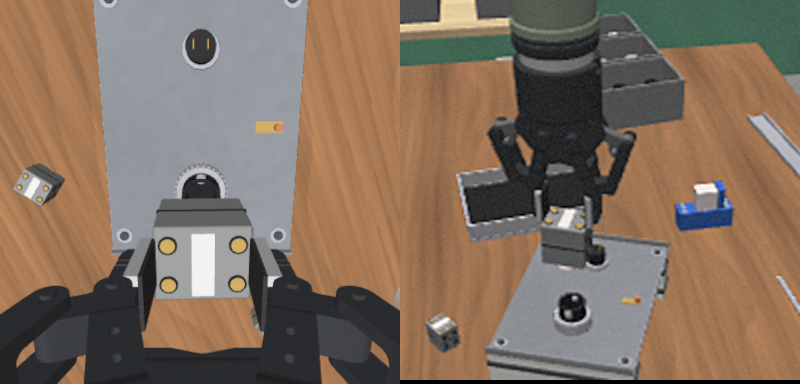

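The block is out and held upright, at crop (202,250). The spigot is clear and the nut and barrel are visible at crop (201,185). I'll carry it to the tray centre.

Request:
carry_out:
  series:
    - {"travel": [-0.035, 0.2, 0], "gripper": -1, "delta_rot": [0, 0, 0.016]}
    - {"travel": [-0.035, 0.4, 0], "gripper": -1, "delta_rot": [0, 0, 0.016]}
    - {"travel": [-0.035, 0.45, 0], "gripper": -1, "delta_rot": [0, 0, 0.016]}
    - {"travel": [-0.035, 0.45, 0], "gripper": -1, "delta_rot": [0, 0, 0.016]}
    - {"travel": [-0.035, 0.45, 0], "gripper": -1, "delta_rot": [0, 0, 0.016]}
    - {"travel": [-0.035, 0.45, 0], "gripper": -1, "delta_rot": [0, 0, 0.016]}
    - {"travel": [-0.035, 0.45, 0], "gripper": -1, "delta_rot": [0, 0, 0.016]}
    - {"travel": [-0.035, 0.45, 0], "gripper": -1, "delta_rot": [0, 0, 0.016]}
    - {"travel": [-0.035, 0.45, 0], "gripper": -1, "delta_rot": [0, 0, 0.016]}
    - {"travel": [-0.035, 0.45, 0], "gripper": -1, "delta_rot": [0, 0, 0.016]}
    - {"travel": [-0.035, 0.45, 0], "gripper": -1, "delta_rot": [0, 0, 0.016]}
    - {"travel": [-0.035, 0.45, 0], "gripper": -1, "delta_rot": [0, 0, 0.016]}
    - {"travel": [-0.035, 0.45, 0], "gripper": -1, "delta_rot": [0, 0, 0.016]}
    - {"travel": [-0.035, 0.45, 0], "gripper": -1, "delta_rot": [0, 0, 0.016]}
    - {"travel": [-0.035, 0.45, 0], "gripper": -1, "delta_rot": [0, 0, 0.016]}
    - {"travel": [-0.035, 0.45, 0], "gripper": -1, "delta_rot": [0, 0, 0.016]}
    - {"travel": [-0.035, 0.45, 0], "gripper": -1, "delta_rot": [0, 0, 0.016]}
    - {"travel": [-0.035, 0.45, 0], "gripper": -1, "delta_rot": [0, 0, 0.016]}
    - {"travel": [-0.035, 0.45, 0], "gripper": -1, "delta_rot": [0, 0, 0.016]}
    - {"travel": [-0.035, 0.1, 0], "gripper": -1, "delta_rot": [0, 0, 0]}

```text
clock: 5.0
tcp_pos: [0.4577, 0.3249, 0.184]
orientation: [-2.106, -2.329, 0.001]
force: [-0.1, 0.8, -0.6]
opening: 0.0414
grasp_force: 64.3
```

Request:
carry_out:
  series:
    - {"travel": [0, 0, -0.4], "gripper": -1, "delta_rot": [0, 0, 0]}
    - {"travel": [0, 0, -0.5], "gripper": -1, "delta_rot": [0, 0, 0]}
    - {"travel": [0, 0, -0.5], "gripper": -1, "delta_rot": [0, 0, 0]}
    - {"travel": [0, 0, -0.5], "gripper": -1, "delta_rot": [0, 0, 0]}
    - {"travel": [0, 0, -0.5], "gripper": -1, "delta_rot": [0, 0, 0]}
    - {"travel": [0, 0, -0.4], "gripper": -1, "delta_rot": [0, 0, 0]}
    - {"travel": [0, 0, 0], "gripper": -1, "delta_rot": [0, 0, 0]}
    - {"travel": [0, 0, 0], "gripper": -1, "delta_rot": [0, 0, 0]}

```text
clock: 5.67
tcp_pos: [0.4574, 0.3216, 0.0715]
orientation: [-2.111, -2.325, 0.006]
force: [0.5, 0.4, -0.5]
opening: 0.0417
grasp_force: 64.2
```

```bash
python3 - <<'E'
from h import *
s=r.get_state();print(s['tcp_pos'],s['opening'],s['force'],s['moment'])
T=tcp(); print(T.round(3)); w=snap('wrist','f.png')
E
```

```text
[0.45744774 0.32156641 0.07151316] 0.041695762738883035 [ 0.49280764  0.39162874 -0.47615214] [-0.03120817 -0.04931666  0.01222153]
[[-0.097  0.995 -0.004  0.457]
 [ 0.995  0.097 -0.002  0.322]
 [-0.002 -0.004 -1.     0.072]
 [ 0.     0.     0.     1.   ]]
```

View pics/f.png

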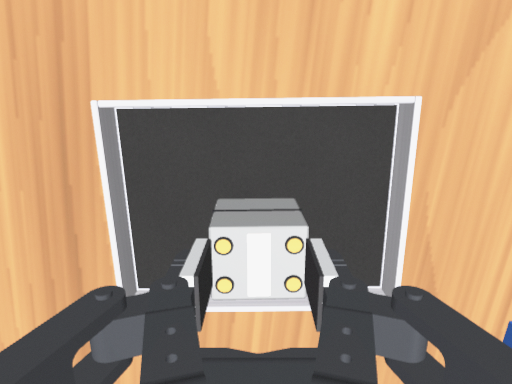

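The block hangs over the tray, centred and square: block (210–307), tray walls (92–420). I'll lower it to contact.

Request:
carry_out:
  series:
    - {"travel": [0, 0, -0.25], "gripper": -1, "delta_rot": [0, 0, 0]}
    - {"travel": [0, 0, -0.2], "gripper": -1, "delta_rot": [0, 0, 0]}
    - {"travel": [0, 0, -0.1], "gripper": -1, "delta_rot": [0, 0, 0]}
    - {"travel": [0, 0, 0], "gripper": -1, "delta_rot": [0, 0, 0]}
    - {"travel": [0, 0, 0], "gripper": -1, "delta_rot": [0, 0, 0]}

```text
clock: 6.13
tcp_pos: [0.4587, 0.3222, 0.0507]
orientation: [-2.111, -2.326, 0.001]
force: [0.2, 0.7, -0.5]
opening: 0.0413
grasp_force: 64.3
```

Request:
carry_out:
  series:
    - {"travel": [0, 0, -0.03], "gripper": -1, "delta_rot": [0, 0, 0]}
    - {"travel": [0, 0, -0.03], "gripper": -1, "delta_rot": [0, 0, 0]}
    - {"travel": [0, 0, 0], "gripper": -1, "delta_rot": [0, 0, 0]}

```text
clock: 6.38
tcp_pos: [0.4591, 0.3224, 0.0486]
orientation: [2.111, 2.326, 0.0]
force: [-0.2, 0.5, 0.0]
opening: 0.0417
grasp_force: 64.3
```

Request:
carry_out:
  series:
    - {"travel": [0, 0, -0.03], "gripper": -1, "delta_rot": [0, 0, 0]}
    - {"travel": [0, 0, -0.03], "gripper": -1, "delta_rot": [0, 0, 0]}
    - {"travel": [0, 0, 0], "gripper": -1, "delta_rot": [0, 0, 0]}

```text
clock: 6.63
tcp_pos: [0.4588, 0.3223, 0.046]
orientation: [-2.111, -2.326, 0.001]
force: [-0.1, -0.4, -0.5]
opening: 0.0415
grasp_force: 64.3
```

Request:
carry_out:
  series:
    - {"travel": [0, 0, -0.03], "gripper": -1, "delta_rot": [0, 0, 0]}
    - {"travel": [0, 0, 0], "gripper": -1, "delta_rot": [0, 0, 0]}
    - {"travel": [0, 0, 0], "gripper": -1, "delta_rot": [0, 0, 0]}

```text
clock: 6.88
tcp_pos: [0.4589, 0.3223, 0.0449]
orientation: [-2.112, -2.326, 0.0]
force: [1.4, 0.7, -1.1]
opening: 0.041
grasp_force: 64.3
```

Request:
carry_out:
  series:
    - {"travel": [0, 0, -0.02], "gripper": -1, "delta_rot": [0, 0, 0]}
    - {"travel": [0, 0, 0], "gripper": -1, "delta_rot": [0, 0, 0]}
    - {"travel": [0, 0, 0], "gripper": -1, "delta_rot": [0, 0, 0]}

```text
clock: 7.13
tcp_pos: [0.459, 0.3224, 0.0441]
orientation: [-2.112, -2.326, 0.0]
force: [-0.4, -1.0, -0.4]
opening: 0.0414
grasp_force: 64.3
```

Request:
carry_out:
  series:
    - {"travel": [0, 0, -0.02], "gripper": -1, "delta_rot": [0, 0, 0]}
    - {"travel": [0, 0, 0], "gripper": -1, "delta_rot": [0, 0, 0]}
    - {"travel": [0, 0, 0], "gripper": -1, "delta_rot": [0, 0, 0]}

```text
clock: 7.38
tcp_pos: [0.4592, 0.3225, 0.0438]
orientation: [2.112, 2.326, 0.001]
force: [-0.8, -0.5, 2.5]
opening: 0.0414
grasp_force: 64.6
```

Request:
carry_out:
  series:
    - {"travel": [0, 0, -0.02], "gripper": -1, "delta_rot": [0, 0, 0]}
    - {"travel": [0, 0, 0], "gripper": -1, "delta_rot": [0, 0, 0]}
    - {"travel": [0, 0, 0], "gripper": -1, "delta_rot": [0, 0, 0]}

```text
clock: 7.63
tcp_pos: [0.4592, 0.3227, 0.0436]
orientation: [-2.111, -2.326, -0.001]
force: [-2.4, -0.1, 5.8]
opening: 0.0415
grasp_force: 65.2
```

Contact at TCP z 0.0436, as expected with no slip. I'll release gently.

Request:
carry_out:
  series:
    - {"travel": [0, 0, 0.01], "gripper": -1, "delta_rot": [0, 0, 0]}
    - {"travel": [0, 0, 0], "gripper": 0.02, "delta_rot": [0, 0, 0]}
    - {"travel": [0, 0, 0], "gripper": 0.08, "delta_rot": [0, 0, 0]}
    - {"travel": [0, 0, 0], "gripper": 0.15, "delta_rot": [0, 0, 0]}
    - {"travel": [0, 0, 0], "gripper": 0.25, "delta_rot": [0, 0, 0]}
    - {"travel": [0, 0, 0], "gripper": 0.4, "delta_rot": [0, 0, 0]}
    - {"travel": [0, 0, 0], "gripper": 0.6, "delta_rot": [0, 0, 0]}
    - {"travel": [0, 0, 0], "gripper": 0.8, "delta_rot": [0, 0, 0]}
    - {"travel": [0, 0, 0], "gripper": 0.8, "delta_rot": [0, 0, 0]}
    - {"travel": [0, 0, 0], "gripper": 0.8, "delta_rot": [0, 0, 0]}
    - {"travel": [0, 0, 0], "gripper": 0.8, "delta_rot": [0, 0, 0]}
    - {"travel": [0, 0, 0.2], "gripper": 0.8, "delta_rot": [0, 0, 0]}
    - {"travel": [0, 0, 0.4], "gripper": 0.8, "delta_rot": [0, 0, 0]}
    - {"travel": [0, 0, 0.5], "gripper": 0.8, "delta_rot": [0, 0, 0]}
    - {"travel": [0, 0, 0.5], "gripper": 0.8, "delta_rot": [0, 0, 0]}
    - {"travel": [0, 0, 0.6], "gripper": 0.8, "delta_rot": [0, 0, 0]}
    - {"travel": [0, 0, 0.6], "gripper": 0.8, "delta_rot": [0, 0, 0]}
    - {"travel": [0, 0, 0.6], "gripper": 0.8, "delta_rot": [0, 0, 0]}
    - {"travel": [0, 0, 0], "gripper": 0.8, "delta_rot": [0, 0, 0]}

```text
clock: 9.22
tcp_pos: [0.4626, 0.3243, 0.1858]
orientation: [2.108, 2.323, 0.017]
force: [1.4, 0.9, 1.1]
opening: 0.0768
grasp_force: 0.0
```

```bash
python3 - <<'E'
from h import *
s=r.get_state();print(s['tcp_pos'],s['opening'],s['qpos'])
T=tcp(); w=snap('wrist','g.png'); b=snap('side','g2.png')
# barrel/nut from side: crop
c=np.zeros((400,800,3),np.uint8); c[:384,:400]=w[:,56:456][:,:,::-1]; c[:,400:]=cv2.resize(b[130:270,150:290],(400,400),interpolation=2)[:,:,::-1]
cv2.imwrite('pics/g3.png',c)
E
```

```text
[0.46262192 0.32428834 0.18582066] 0.07679371854036542 [4.58176242e-01 2.04460553e-01 1.61058784e+00 5.53147628e-05
 1.31459473e+00 3.61411921e-01]
```

View pics/g3.png

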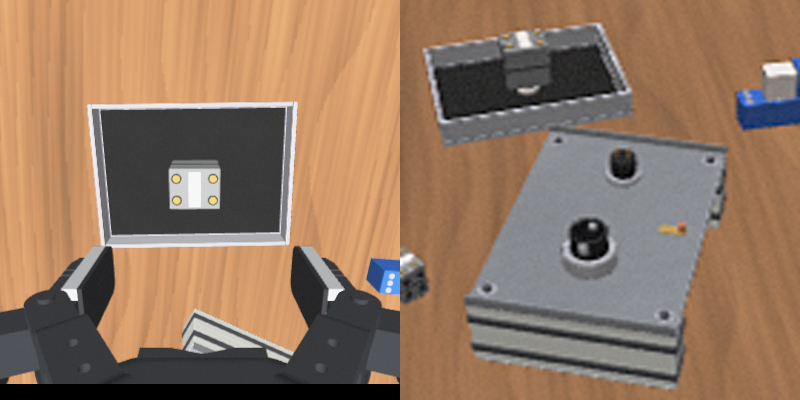

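The block stands upright and released in the tray, at crop (194,185). The barrel and ring nut are exposed. Next I return to the switch while winding the wrist anticlockwise, so the whole screw-down fits in one stroke.

Request:
carry_out:
  series:
    - {"travel": [0.031, -0.42, 0], "gripper": 0.6, "delta_rot": [0, 0, 0.0745]}
    - {"travel": [0.031, -0.42, 0], "gripper": 0.6, "delta_rot": [0, 0, 0.0745]}
    - {"travel": [0.031, -0.42, 0], "gripper": 0.6, "delta_rot": [0, 0, 0.0745]}
    - {"travel": [0.031, -0.42, 0], "gripper": 0.6, "delta_rot": [0, 0, 0.0745]}
    - {"travel": [0.031, -0.42, 0], "gripper": 0.6, "delta_rot": [0, 0, 0.0745]}
    - {"travel": [0.031, -0.42, 0], "gripper": 0.6, "delta_rot": [0, 0, 0.0745]}
    - {"travel": [0.031, -0.42, 0], "gripper": 0.6, "delta_rot": [0, 0, 0.0745]}
    - {"travel": [0.031, -0.42, 0], "gripper": 0.6, "delta_rot": [0, 0, 0.0745]}
    - {"travel": [0.031, -0.42, 0], "gripper": 0.6, "delta_rot": [0, 0, 0.0745]}
    - {"travel": [0.031, -0.42, 0], "gripper": 0.6, "delta_rot": [0, 0, 0.0745]}
    - {"travel": [0.031, -0.42, 0], "gripper": 0.6, "delta_rot": [0, 0, 0.0745]}
    - {"travel": [0.031, -0.42, 0], "gripper": 0.6, "delta_rot": [0, 0, 0.0745]}
    - {"travel": [0.031, -0.42, 0], "gripper": 0.6, "delta_rot": [0, 0, 0.0745]}
    - {"travel": [0.031, -0.42, 0], "gripper": 0.6, "delta_rot": [0, 0, 0.0745]}
    - {"travel": [0.031, -0.42, 0], "gripper": 0.6, "delta_rot": [0, 0, 0.0745]}
    - {"travel": [0.031, -0.42, 0], "gripper": 0.6, "delta_rot": [0, 0, 0.0745]}
    - {"travel": [0.031, -0.42, 0], "gripper": 0.6, "delta_rot": [0, 0, 0.0745]}
    - {"travel": [0.031, -0.42, 0], "gripper": 0.6, "delta_rot": [0, 0, 0.0745]}
    - {"travel": [0.031, -0.42, 0], "gripper": 0.6, "delta_rot": [0, 0, 0]}
    - {"travel": [0.031, -0.42, 0], "gripper": 0.6, "delta_rot": [0, 0, 0]}

```text
clock: 10.98
tcp_pos: [0.4823, -0.0141, 0.177]
orientation: [0.976, -2.983, -0.003]
force: [-0.4, 0.1, 0.4]
opening: 0.0684
grasp_force: 0.0
```

Request:
carry_out:
  series:
    - {"travel": [0, 0, 0], "gripper": 0.6, "delta_rot": [0, 0, 0]}
    - {"travel": [0, 0, 0], "gripper": 0.6, "delta_rot": [0, 0, 0]}
    - {"travel": [0, 0, 0], "gripper": 0.6, "delta_rot": [0, 0, 0]}

```text
clock: 11.23
tcp_pos: [0.4829, -0.013, 0.1779]
orientation: [0.976, -2.984, -0.003]
force: [0.9, -0.1, 0.5]
opening: 0.0683
grasp_force: 0.0
```

```bash
python3 - <<'E'
from h import *
s=r.get_state();print(s['tcp_pos'],s['opening'],s['qpos'],s['force'],s['moment'])
T=tcp(); np.save('T_h.npy',T); w=snap('wrist','h.png'); print(T.round(4))
p0=np.array([.4881,-.0117]); print(proj('wrist',(*p0,.097),T),proj('wrist',(*p0,.08),T))
d=w[60:320,130:390][:,:,::-1]; cv2.imwrite('pics/h2.png',cv2.resize(d,(520,520),interpolation=2))
E
```

```text
[ 0.48288467 -0.01298578  0.17786026] 0.06827367312281284 [-2.06683805e-01  4.88386509e-02  1.80304951e+00  5.85631006e-04
  1.29221436e+00 -2.40968148e+00] [ 0.93974717 -0.0858776   0.46771103] [0.00039632 0.01950679 0.02966241]
[[-0.8068 -0.5908 -0.0023  0.4829]
 [-0.5908  0.8068  0.0011 -0.013 ]
 [ 0.0013  0.0022 -1.      0.1779]
 [ 0.      0.      0.      1.    ]]
[255.17319686 203.91129794] [255.30182499 197.60627272]
```

View pics/h2.png

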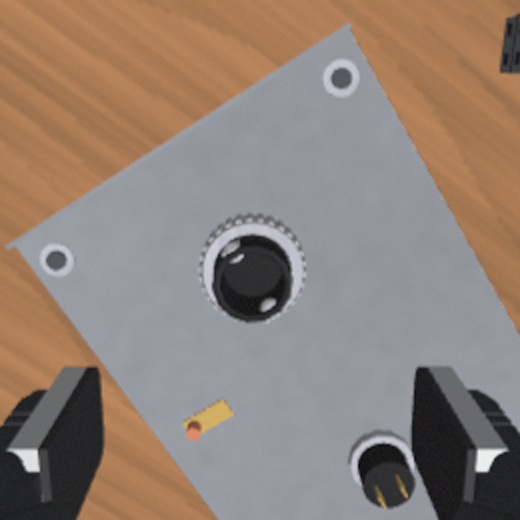

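Barrel mouth centre is at full px (256,201.5), nut centre (256,193.5), against predictions of (255,204) and (255,198). So the switch axis is ≈ (0.487,−0.012). I'll descend around the nut and grip.

Request:
carry_out:
  series:
    - {"travel": [0.1, 0.025, -0.4], "gripper": 0.6, "delta_rot": [0, 0, 0]}
    - {"travel": [0, 0, -0.5], "gripper": 0.6, "delta_rot": [0, 0, 0]}
    - {"travel": [0, 0, -0.5], "gripper": 0.6, "delta_rot": [0, 0, 0]}
    - {"travel": [0, 0, -0.5], "gripper": 0.6, "delta_rot": [0, 0, 0]}
    - {"travel": [0, 0, -0.35], "gripper": 0.6, "delta_rot": [0, 0, 0]}
    - {"travel": [0, 0, 0], "gripper": 0.6, "delta_rot": [0, 0, 0]}
    - {"travel": [0, 0, 0], "gripper": 0.6, "delta_rot": [0, 0, 0]}
    - {"travel": [0, 0, 0], "gripper": 0.6, "delta_rot": [0, 0, 0]}

```text
clock: 11.95
tcp_pos: [0.4885, -0.0122, 0.0898]
orientation: [-0.978, 2.984, -0.001]
force: [0.1, 0.3, -0.7]
opening: 0.0684
grasp_force: 0.0
```

```bash
python3 - <<'E'
from h import *
s=r.get_state();print(s['tcp_pos'],s['opening'],s['qpos'],s['force'],s['moment'])
E
```

```text
[ 0.48850236 -0.01219267  0.08980728] 0.06844440874187856 [-2.02365041e-01  1.72803749e-01  1.86962697e+00  1.31275149e-04
  1.09781139e+00 -2.40633165e+00] [ 0.08011632  0.29939463 -0.68554771] [-0.04647933 -0.01212222 -0.02925056]
```

Request:
carry_out:
  series:
    - {"travel": [-0.035, 0, -0.1], "gripper": 0.6, "delta_rot": [0, 0, 0]}
    - {"travel": [0, 0, -0.1], "gripper": 0.6, "delta_rot": [0, 0, 0]}
    - {"travel": [0, 0, 0], "gripper": 0.6, "delta_rot": [0, 0, 0]}
    - {"travel": [0, 0, 0], "gripper": -1, "delta_rot": [0, 0, 0]}
    - {"travel": [0, 0, 0], "gripper": -1, "delta_rot": [0, 0, 0]}
    - {"travel": [0, 0, 0], "gripper": -1, "delta_rot": [0, 0, 0]}
    - {"travel": [0, 0, 0], "gripper": -1, "delta_rot": [0, 0, 0]}
    - {"travel": [0, 0, 0], "gripper": -1, "delta_rot": [0, 0, 0]}

```text
clock: 12.62
tcp_pos: [0.4887, -0.0134, 0.0829]
orientation: [-0.975, 2.982, -0.005]
force: [1.1, -1.8, 4.4]
opening: 0.0089
grasp_force: 2.5
```

```bash
cat > st.py <<'E'
from h import *
s=r.get_state();T=tcp();print(s['clock'],s['tcp_pos'].round(4),'open',s['opening'],'grip',s['grasp_force'],'yaw',np.arctan2(T[1,1],T[0,1]),'q6',s['qpos'][5],'F',s['force'].round(2),'M',s['moment'].round(3))
E
python3 st.py
```

```text
12.6167 [ 0.4887 -0.0134  0.0829] open 0.008905394618161621 grip 2.463639280758798 yaw 2.203012819943679 q6 -2.40706168311308 F [ 1.09 -1.81  4.4 ] M [-0.433 -0.332 -0.062]
```

Opening of 9 mm is wrong: the fingers should have stopped on the nut. I'll take a look.

```bash
python3 - <<'E'
from h import *
w=snap('wrist','i.png'); b=snap('side','i2.png'); a=snap('scene','i3.png')
c=np.zeros((600,800,3),np.uint8); c[:384,:400]=w[:,56:456]; c[:400,400:]=cv2.resize(b[130:270,150:290],(400,400),interpolation=2); c[384:,:400]=cv2.resize(a[150:235,190:347],(400,216),interpolation=2)
cv2.imwrite('pics/i4.png',c[:,:,::-1])
E
python3 st.py
```

```text
12.7667 [ 0.4866 -0.0127  0.0812] open -0.0002349395169457005 grip 0.0 yaw 2.20288076964897 q6 -2.40708839148561 F [-0.21 -0.67 -0.32] M [ 0.032  0.047 -0.048]
```

View pics/i4.png

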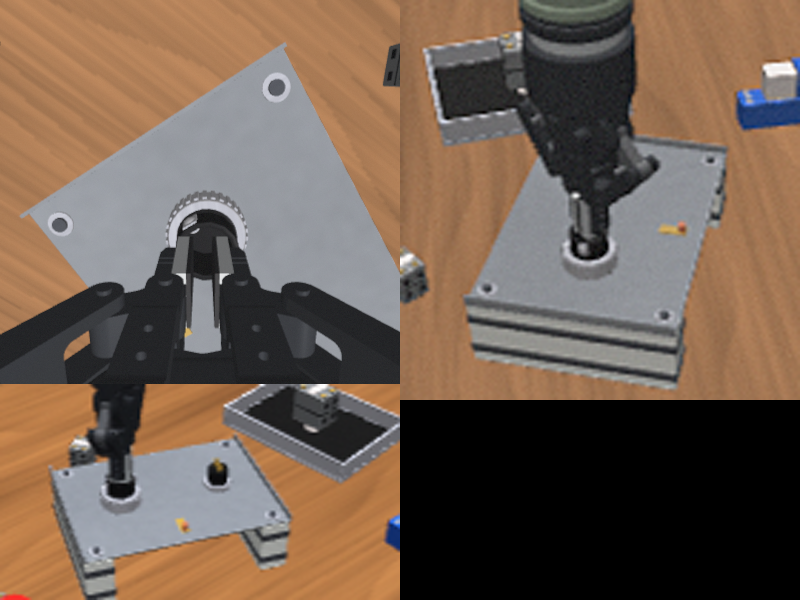

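The wrist shot shows the fingers closing over the barrel mouth (fingertips about row 237). The pad separations (202 px at 85.5 mm, 156 px at 68 mm) put the real tips about 19–25 mm behind the TCP when open, so they were still above the mouth at z ≈ 0.10. I'll lift, reopen, go lower and probe down to panel contact.

Request:
carry_out:
  series:
    - {"travel": [0, 0, 0.1], "gripper": -1, "delta_rot": [0, 0, 0]}
    - {"travel": [0, 0, 0.3], "gripper": -1, "delta_rot": [0, 0, 0]}
    - {"travel": [0, 0, 0.5], "gripper": 0.4, "delta_rot": [0, 0, 0]}
    - {"travel": [0, 0, 0], "gripper": 0.4, "delta_rot": [0, 0, 0]}
    - {"travel": [0, 0, 0], "gripper": 0.4, "delta_rot": [0, 0, 0]}
    - {"travel": [0, 0, 0], "gripper": 0.4, "delta_rot": [0, 0, 0]}
    - {"travel": [0, 0, 0], "gripper": 0.4, "delta_rot": [0, 0, 0]}
    - {"travel": [0, 0, 0], "gripper": 0.4, "delta_rot": [0, 0, 0]}

```text
clock: 13.43
tcp_pos: [0.4854, -0.0124, 0.1158]
orientation: [0.976, -2.984, -0.002]
force: [-0.1, 0.4, 0.3]
opening: 0.0599
grasp_force: 0.0
```

```bash
python3 st.py; python3 - <<'E'
from h import *
T=tcp(); np.save('T_j.npy',T); w=snap('wrist','j.png')
g=cv2.cvtColor(w,cv2.COLOR_RGB2GRAY)
m=(g<70).astype(np.uint8)
n,l,st,ce=cv2.connectedComponentsWithStats(m)
for i in range(1,n):
    if st[i][4]>300: print(st[i],ce[i].round(1))
for z in (.097,.08): print(proj('wrist',(.487,-.012,z),T))
# light-edged pad inner columns along rows
for y in (225,235,245,255,265,275): 
    row=g[y]; e=np.where(np.abs(np.diff(row.astype(int)))>40)[0]; print(y,e[(e>120)&(e<400)])
E
```

```text
13.4333 [ 0.4854 -0.0124  0.1158] open 0.05994243460651489 grip 0.0 yaw 2.203026570211382 q6 -2.407050631759394 F [-0.08  0.36  0.32] M [-0.039  0.015 -0.01 ]
[411  53  24  38 650] [422.5  72.4]
[ 231  196   52   58 2192] [257.1 224.8]
[    0   242   512   142 34431] [265.2 337.2]
[257.03956265 230.45808851]
[257.06889002 220.1637683 ]
225 [225 230 231 282 283]
235 [231 281 282]
245 [182 189 190 237 262 267 268 276 326]
255 [155 190 191 325 339 352 360]
265 [146 191 192 324 325 358 369 370]
275 [139 166 191 192 324 365 376 377]
```

Request:
carry_out:
  series:
    - {"travel": [0.04, 0.01, -0.3], "gripper": 0.4, "delta_rot": [0, 0, 0]}
    - {"travel": [0, 0, -0.4], "gripper": 0.4, "delta_rot": [0, 0, 0]}
    - {"travel": [0, 0, -0.4], "gripper": 0.4, "delta_rot": [0, 0, 0]}
    - {"travel": [0, 0, -0.3], "gripper": 0.4, "delta_rot": [0, 0, 0]}
    - {"travel": [0, 0, 0], "gripper": 0.4, "delta_rot": [0, 0, 0]}
    - {"travel": [0, 0, 0], "gripper": 0.4, "delta_rot": [0, 0, 0]}
    - {"travel": [0, 0, 0], "gripper": 0.4, "delta_rot": [0, 0, 0]}

```text
clock: 14.07
tcp_pos: [0.4884, -0.0123, 0.0614]
orientation: [-0.976, 2.985, -0.0]
force: [0.2, -0.8, 0.7]
opening: 0.06
grasp_force: 0.0
```

Request:
carry_out:
  series:
    - {"travel": [0, 0, -0.04], "gripper": 0.4, "delta_rot": [0, 0, 0]}
    - {"travel": [0, 0, 0], "gripper": 0.4, "delta_rot": [0, 0, 0]}
    - {"travel": [0, 0, 0], "gripper": 0.4, "delta_rot": [0, 0, 0]}

```text
clock: 14.32
tcp_pos: [0.4885, -0.0123, 0.06]
orientation: [-0.976, 2.985, -0.001]
force: [-0.5, -0.4, 0.2]
opening: 0.0598
grasp_force: 0.0
```

Request:
carry_out:
  series:
    - {"travel": [-0.035, 0, -0.06], "gripper": 0.4, "delta_rot": [0, 0, 0]}
    - {"travel": [0, 0, -0.06], "gripper": 0.4, "delta_rot": [0, 0, 0]}
    - {"travel": [0, 0, 0], "gripper": 0.4, "delta_rot": [0, 0, 0]}
    - {"travel": [0, 0, 0], "gripper": 0.4, "delta_rot": [0, 0, 0]}

```text
clock: 14.65
tcp_pos: [0.4863, -0.0122, 0.0543]
orientation: [0.976, -2.985, -0.0]
force: [0.6, -0.2, -0.5]
opening: 0.0598
grasp_force: 0.0
```

Request:
carry_out:
  series:
    - {"travel": [0, 0, 0], "gripper": -1, "delta_rot": [0, 0, 0]}
    - {"travel": [0, 0, 0], "gripper": -1, "delta_rot": [0, 0, 0]}
    - {"travel": [0, 0, 0], "gripper": -1, "delta_rot": [0, 0, 0]}
    - {"travel": [0, 0, 0], "gripper": -1, "delta_rot": [0, 0, 0]}
    - {"travel": [0, 0, 0], "gripper": -1, "delta_rot": [0, 0, 0]}

```text
clock: 15.07
tcp_pos: [0.4868, -0.0123, 0.055]
orientation: [-0.977, 2.986, -0.001]
force: [-2.7, -0.7, 4.7]
opening: 0.0389
grasp_force: 59.9
```

```bash
python3 st.py
```

```text
15.0667 [ 0.4868 -0.0123  0.055 ] open 0.0389139239290254 grip 59.944676756858826 yaw 2.2030716187641657 q6 -2.4061379094237862 F [-2.74 -0.67  4.7 ] M [-0.042  0.279  0.03 ]
```

The opening of 38.9 mm (the 44 mm block read 41.5) means the 42 mm nut is gripped. Now I screw it down.

Request:
carry_out:
  series:
    - {"travel": [0, 0, -0.0008], "gripper": -1, "delta_rot": [0, 0, -0.06]}
    - {"travel": [0, 0, -0.0008], "gripper": -1, "delta_rot": [0, 0, -0.06]}
    - {"travel": [0, 0, -0.0008], "gripper": -1, "delta_rot": [0, 0, -0.06]}
    - {"travel": [0, 0, -0.0008], "gripper": -1, "delta_rot": [0, 0, -0.06]}
    - {"travel": [0, 0, -0.0008], "gripper": -1, "delta_rot": [0, 0, -0.06]}
    - {"travel": [0, 0, -0.0008], "gripper": -1, "delta_rot": [0, 0, -0.06]}
    - {"travel": [0, 0, -0.0008], "gripper": -1, "delta_rot": [0, 0, -0.06]}
    - {"travel": [0, 0, -0.0008], "gripper": -1, "delta_rot": [0, 0, -0.06]}
    - {"travel": [0, 0, -0.0008], "gripper": -1, "delta_rot": [0, 0, -0.06]}
    - {"travel": [0, 0, -0.0008], "gripper": -1, "delta_rot": [0, 0, -0.06]}
    - {"travel": [0, 0, 0], "gripper": -1, "delta_rot": [0, 0, 0]}
    - {"travel": [0, 0, 0], "gripper": -1, "delta_rot": [0, 0, 0]}

```text
clock: 16.07
tcp_pos: [0.4869, -0.0129, 0.0546]
orientation: [0.481, 3.104, -0.002]
force: [-2.1, -3.4, 5.2]
opening: 0.0393
grasp_force: 59.9
```

```bash
python3 st.py
```

```text
16.0667 [ 0.4869 -0.0129  0.0546] open 0.039310301255539346 grip 59.89154398441315 yaw 1.2630485050033455 q6 -1.4659371424198036 F [-2.09 -3.35  5.16] M [-0.568  0.344 -0.085]
```

Request:
carry_out:
  series:
    - {"travel": [0, 0, -0.0008], "gripper": -1, "delta_rot": [0, 0, -0.06]}
    - {"travel": [0, 0, -0.0008], "gripper": -1, "delta_rot": [0, 0, -0.06]}
    - {"travel": [0, 0, -0.0008], "gripper": -1, "delta_rot": [0, 0, -0.06]}
    - {"travel": [0, 0, -0.0008], "gripper": -1, "delta_rot": [0, 0, -0.06]}
    - {"travel": [0, 0, -0.0008], "gripper": -1, "delta_rot": [0, 0, -0.06]}
    - {"travel": [0, 0, -0.0008], "gripper": -1, "delta_rot": [0, 0, -0.06]}
    - {"travel": [0, 0, -0.0008], "gripper": -1, "delta_rot": [0, 0, -0.06]}
    - {"travel": [0, 0, -0.0008], "gripper": -1, "delta_rot": [0, 0, -0.06]}
    - {"travel": [0, 0, -0.0008], "gripper": -1, "delta_rot": [0, 0, -0.06]}
    - {"travel": [0, 0, -0.0008], "gripper": -1, "delta_rot": [0, 0, -0.06]}
    - {"travel": [0, 0, 0], "gripper": -1, "delta_rot": [0, 0, 0]}
    - {"travel": [0, 0, 0], "gripper": -1, "delta_rot": [0, 0, 0]}

```text
clock: 17.07
tcp_pos: [0.4865, -0.0133, 0.0543]
orientation: [1.838, 2.547, -0.003]
force: [-3.2, -5.4, 6.9]
opening: 0.0392
grasp_force: 60.0
```

```bash
python3 st.py
```

```text
17.0667 [ 0.4865 -0.0133  0.0543] open 0.0392461711186697 grip 60.00557541847229 yaw 0.3206984469054519 q6 -0.5234215329712498 F [-3.15 -5.43  6.92] M [-0.795  0.588 -0.018]
```

Request:
carry_out:
  series:
    - {"travel": [0, 0, -0.0008], "gripper": -1, "delta_rot": [0, 0, -0.06]}
    - {"travel": [0, 0, -0.0008], "gripper": -1, "delta_rot": [0, 0, -0.06]}
    - {"travel": [0, 0, -0.0008], "gripper": -1, "delta_rot": [0, 0, -0.06]}
    - {"travel": [0, 0, 0], "gripper": -1, "delta_rot": [0, 0, 0]}
    - {"travel": [0, 0, 0], "gripper": -1, "delta_rot": [0, 0, 0]}

```text
clock: 17.48
tcp_pos: [0.4863, -0.0133, 0.0542]
orientation: [2.178, 2.263, -0.003]
force: [-4.2, -4.2, 6.3]
opening: 0.0391
grasp_force: 60.0
```

```bash
python3 st.py
```

```text
17.4833 [ 0.4863 -0.0133  0.0542] open 0.03912631505796777 grip 60.03266751766205 yaw 0.037978905091242014 q6 -0.24065043487715096 F [-4.18 -4.16  6.27] M [-0.798  0.62  -0.055]
```

Request:
carry_out:
  series:
    - {"travel": [0, 0, -0.0008], "gripper": -1, "delta_rot": [0, 0, -0.06]}
    - {"travel": [0, 0, -0.0008], "gripper": -1, "delta_rot": [0, 0, -0.06]}
    - {"travel": [0, 0, 0], "gripper": -1, "delta_rot": [0, 0, 0]}

```text
clock: 17.73
tcp_pos: [0.4862, -0.0133, 0.0541]
orientation: [2.384, 2.044, -0.003]
force: [-3.3, -5.1, 6.8]
opening: 0.0393
grasp_force: 60.1
```

```bash
python3 st.py
```

```text
17.7333 [ 0.4862 -0.0133  0.0541] open 0.039252305999283296 grip 60.05219042301178 yaw -0.1532433911105957 q6 -0.04935048427475098 F [-3.26 -5.1   6.81] M [-0.795  0.658 -0.062]
```

Request:
carry_out:
  series:
    - {"travel": [0, 0, -0.0008], "gripper": -1, "delta_rot": [0, 0, -0.06]}
    - {"travel": [0, 0, -0.0008], "gripper": -1, "delta_rot": [0, 0, -0.06]}
    - {"travel": [0, 0, 0], "gripper": -1, "delta_rot": [0, 0, 0]}

```text
clock: 17.98
tcp_pos: [0.4861, -0.0132, 0.054]
orientation: [2.566, 1.811, -0.004]
force: [-3.4, -5.2, 7.4]
opening: 0.0392
grasp_force: 60.1
```

```bash
python3 st.py
```

```text
17.9833 [ 0.4861 -0.0132  0.054 ] open 0.03915803274216793 grip 60.072070956230164 yaw -0.34185721348799153 q6 0.13922666078749846 F [-3.39 -5.15  7.37] M [-0.772  0.708 -0.037]
```

Request:
carry_out:
  series:
    - {"travel": [0, 0, -0.0008], "gripper": -1, "delta_rot": [0, 0, -0.06]}
    - {"travel": [0, 0, -0.0008], "gripper": -1, "delta_rot": [0, 0, -0.06]}
    - {"travel": [0, 0, 0], "gripper": -1, "delta_rot": [0, 0, 0]}

```text
clock: 18.23
tcp_pos: [0.486, -0.0132, 0.054]
orientation: [2.725, 1.561, -0.004]
force: [-4.3, -4.7, 7.2]
opening: 0.0396
grasp_force: 60.1
```

```bash
python3 st.py
```

```text
18.2333 [ 0.486  -0.0132  0.054 ] open 0.03961169409365273 grip 60.09537756443024 yaw -0.5302680467199046 q6 0.3276887523537387 F [-4.32 -4.72  7.2 ] M [-0.828  0.763 -0.036]
```

Request:
carry_out:
  series:
    - {"travel": [0, 0, -0.0008], "gripper": -1, "delta_rot": [0, 0, -0.06]}
    - {"travel": [0, 0, -0.0008], "gripper": -1, "delta_rot": [0, 0, -0.06]}
    - {"travel": [0, 0, 0], "gripper": -1, "delta_rot": [0, 0, 0]}

```text
clock: 18.48
tcp_pos: [0.4901, -0.0088, 0.0542]
orientation: [-2.86, -1.292, -0.017]
force: [7.4, 12.8, -2.3]
opening: 0.038
grasp_force: 84.6
```

```bash
python3 st.py
```

```text
18.4833 [ 0.4901 -0.0088  0.0542] open 0.038041515177878654 grip 84.59579944610596 yaw -0.7225216818163807 q6 0.5162771268714957 F [ 7.45 12.76 -2.3 ] M [ 1.826 -1.382 -0.116]
```

Request:
carry_out:
  series:
    - {"travel": [0, 0, -0.0008], "gripper": -1, "delta_rot": [0, 0, -0.06]}
    - {"travel": [0, 0, -0.0008], "gripper": -1, "delta_rot": [0, 0, -0.06]}
    - {"travel": [0, 0, 0], "gripper": -1, "delta_rot": [0, 0, 0]}

```text
clock: 18.73
tcp_pos: [0.4909, -0.0094, 0.0542]
orientation: [-2.97, -1.02, -0.017]
force: [8.3, 8.4, -3.4]
opening: 0.0385
grasp_force: 85.0
```

```bash
python3 st.py
```

```text
18.7333 [ 0.4909 -0.0094  0.0542] open 0.03845274863785149 grip 84.9670422077179 yaw -0.909372457950632 q6 0.7046849455722666 F [ 8.34  8.37 -3.4 ] M [ 1.286 -1.537 -0.016]
```

Request:
carry_out:
  series:
    - {"travel": [0, 0, -0.0008], "gripper": -1, "delta_rot": [0, 0, -0.06]}
    - {"travel": [0, 0, -0.0008], "gripper": -1, "delta_rot": [0, 0, -0.06]}
    - {"travel": [0, 0, 0], "gripper": -1, "delta_rot": [0, 0, 0]}

```text
clock: 18.98
tcp_pos: [0.4914, -0.0103, 0.0542]
orientation: [-3.053, -0.739, -0.018]
force: [9.0, 6.3, -4.8]
opening: 0.0379
grasp_force: 84.8
```

```bash
python3 st.py
```

```text
18.9833 [ 0.4914 -0.0103  0.0542] open 0.03794869648202054 grip 84.75476503372192 yaw -1.0958095841019355 q6 0.8918591580941811 F [ 8.98  6.32 -4.79] M [ 0.862 -1.755  0.408]
```

The tool jumped about 6 mm sideways along its x during the first of those chunks, and Mz is now growing, so either the nut bottomed or the grip slipped. I'll release, recentre and regrip for a clean reading.

Request:
carry_out:
  series:
    - {"travel": [0, 0, 0], "gripper": 0.4, "delta_rot": [0, 0, 0]}
    - {"travel": [0, 0, 0], "gripper": 0.4, "delta_rot": [0, 0, 0]}
    - {"travel": [0, 0, 0], "gripper": 0.4, "delta_rot": [0, 0, 0]}
    - {"travel": [0, 0, 0], "gripper": 0.4, "delta_rot": [0, 0, 0]}
    - {"travel": [0, 0, 0], "gripper": 0.4, "delta_rot": [0, 0, 0]}

```text
clock: 19.4
tcp_pos: [0.4863, -0.0122, 0.0532]
orientation: [-3.053, -0.74, 0.001]
force: [-0.9, -0.1, -0.0]
opening: 0.0598
grasp_force: 0.0
```

```bash
python3 st.py; python3 - <<'E'
from h import *
T=tcp(); w=snap('wrist','k.png'); g=cv2.cvtColor(w,cv2.COLOR_RGB2GRAY)
b=snap('side','k2.png'); a=snap('scene','k3.png')
n,l,st,ce=cv2.connectedComponentsWithStats((g<70).astype(np.uint8))
for i in range(1,n):
    if st[i][4]>300: print(st[i],ce[i].round(1))
for z in (.097,.08): print(proj('wrist',(.4865,-.0128,z),T))
E
```

```text
19.4 [ 0.4863 -0.0122  0.0532] open 0.05982045140427064 grip 0.0 yaw -1.095394925413401 q6 0.8919931080571558 F [-0.86 -0.05 -0.05] M [-0.054 -0.077  0.003]
[  24   29   83   67 3591] [67.5 64.9]
[ 221  235   77   88 5008] [259.9 279.3]
[    0   242   512   142 34529] [246.  337.5]
[260.08610473 290.92101887]
[259.92698123 269.42544987]
```

Request:
carry_out:
  series:
    - {"travel": [0, 0, 0], "gripper": -1, "delta_rot": [0, 0, 0]}
    - {"travel": [0, 0, 0], "gripper": -1, "delta_rot": [0, 0, 0]}
    - {"travel": [0, 0, 0], "gripper": -1, "delta_rot": [0, 0, 0]}
    - {"travel": [0, 0, 0], "gripper": -1, "delta_rot": [0, 0, 0]}
    - {"travel": [0, 0, 0], "gripper": -1, "delta_rot": [0, 0, 0]}

```text
clock: 19.97
tcp_pos: [0.4867, -0.0125, 0.0539]
orientation: [3.053, 0.739, 0.0]
force: [-1.2, -2.3, 5.2]
opening: 0.0392
grasp_force: 59.9
```

```bash
python3 st.py
```

```text
19.9667 [ 0.4867 -0.0125  0.0539] open 0.03919485247866847 grip 59.91366147994995 yaw -1.0955108627155752 q6 0.8924889757196598 F [-1.2  -2.34  5.16] M [-0.172  0.349 -0.055]
```

Request:
carry_out:
  series:
    - {"travel": [0, 0, 0], "gripper": -1, "delta_rot": [0, 0, -0.03]}
    - {"travel": [0, 0, 0], "gripper": -1, "delta_rot": [0, 0, 0]}

```text
clock: 20.13
tcp_pos: [0.4868, -0.0125, 0.0539]
orientation: [3.069, 0.668, 0.0]
force: [-2.6, -0.8, 4.4]
opening: 0.0393
grasp_force: 59.8
```

```bash
python3 st.py
```

```text
20.1333 [ 0.4868 -0.0125  0.0539] open 0.03934786502386994 grip 59.78794276714325 yaw -1.1422317478473907 q6 0.9396966675777086 F [-2.63 -0.81  4.35] M [-0.137  0.296  0.494]
```

Request:
carry_out:
  series:
    - {"travel": [0, 0, 0], "gripper": -1, "delta_rot": [0, 0, -0.03]}
    - {"travel": [0, 0, 0], "gripper": -1, "delta_rot": [0, 0, 0]}

```text
clock: 20.3
tcp_pos: [0.4867, -0.0126, 0.0539]
orientation: [3.082, 0.6, -0.0]
force: [-1.9, -0.2, 5.4]
opening: 0.0388
grasp_force: 59.8
```

```bash
python3 st.py
```

```text
20.3 [ 0.4867 -0.0126  0.0539] open 0.0387832398652392 grip 59.77739095687866 yaw -1.1865038360372173 q6 0.984766434460239 F [-1.91 -0.22  5.35] M [-0.071  0.296  1.237]
```

Mz climbs elastically (0.49, then 1.24 Nm), so the nut is bottomed; the zero-torque gripper yaw is ≈ −1.11. I'll hold briefly, then back off to yaw ≈ +0.46, checking midway.

Request:
carry_out:
  series:
    - {"travel": [0, 0, 0], "gripper": -1, "delta_rot": [0, 0, 0]}
    - {"travel": [0, 0, 0], "gripper": -1, "delta_rot": [0, 0, 0]}
    - {"travel": [0, 0, 0], "gripper": -1, "delta_rot": [0, 0, 0]}

```text
clock: 20.55
tcp_pos: [0.4868, -0.0125, 0.0539]
orientation: [3.082, 0.602, -0.0]
force: [-1.6, -1.3, 4.7]
opening: 0.0389
grasp_force: 59.8
```

```bash
python3 st.py
```

```text
20.55 [ 0.4868 -0.0125  0.0539] open 0.03891797728080869 grip 59.77206230163574 yaw -1.1849960492654268 q6 0.9834349659870021 F [-1.64 -1.28  4.7 ] M [-0.067  0.318  1.231]
```

Request:
carry_out:
  series:
    - {"travel": [0, 0, 0], "gripper": -1, "delta_rot": [0, 0, 0.03]}
    - {"travel": [0, 0, 0], "gripper": -1, "delta_rot": [0, 0, 0.03]}
    - {"travel": [0, 0, 0.001], "gripper": -1, "delta_rot": [0, 0, 0.04]}
    - {"travel": [0, 0, 0.001], "gripper": -1, "delta_rot": [0, 0, 0.05]}
    - {"travel": [0, 0, 0.001], "gripper": -1, "delta_rot": [0, 0, 0.05]}
    - {"travel": [0, 0, 0.001], "gripper": -1, "delta_rot": [0, 0, 0.05]}
    - {"travel": [0, 0, 0.001], "gripper": -1, "delta_rot": [0, 0, 0.05]}
    - {"travel": [0, 0, 0.001], "gripper": -1, "delta_rot": [0, 0, 0.05]}
    - {"travel": [0, 0, 0.001], "gripper": -1, "delta_rot": [0, 0, 0.05]}
    - {"travel": [0, 0, 0.001], "gripper": -1, "delta_rot": [0, 0, 0.05]}
    - {"travel": [0, 0, 0.001], "gripper": -1, "delta_rot": [0, 0, 0.05]}
    - {"travel": [0, 0, 0], "gripper": -1, "delta_rot": [0, 0, 0]}

```text
clock: 21.55
tcp_pos: [0.4865, -0.0123, 0.0541]
orientation: [-2.62, -1.733, 0.001]
force: [-2.1, -0.9, 5.5]
opening: 0.039
grasp_force: 59.8
```

```bash
python3 st.py
```

```text
21.55 [ 0.4865 -0.0123  0.0541] open 0.0389685391243167 grip 59.804200530052185 yaw -0.401744196285768 q6 0.19868027402584115 F [-2.1  -0.95  5.47] M [-0.05   0.419  0.072]
```

Request:
carry_out:
  series:
    - {"travel": [0, 0, 0.001], "gripper": -1, "delta_rot": [0, 0, 0.05]}
    - {"travel": [0, 0, 0.001], "gripper": -1, "delta_rot": [0, 0, 0.05]}
    - {"travel": [0, 0, 0.001], "gripper": -1, "delta_rot": [0, 0, 0.05]}
    - {"travel": [0, 0, 0.001], "gripper": -1, "delta_rot": [0, 0, 0.05]}
    - {"travel": [0, 0, 0.001], "gripper": -1, "delta_rot": [0, 0, 0.05]}
    - {"travel": [0, 0, 0.001], "gripper": -1, "delta_rot": [0, 0, 0.05]}
    - {"travel": [0, 0, 0.001], "gripper": -1, "delta_rot": [0, 0, 0.05]}
    - {"travel": [0, 0, 0.001], "gripper": -1, "delta_rot": [0, 0, 0.05]}
    - {"travel": [0, 0, 0.001], "gripper": -1, "delta_rot": [0, 0, 0.05]}
    - {"travel": [0, 0, 0.001], "gripper": -1, "delta_rot": [0, 0, 0.05]}
    - {"travel": [0, 0, 0], "gripper": -1, "delta_rot": [0, 0, 0.045]}
    - {"travel": [0, 0, 0], "gripper": -1, "delta_rot": [0, 0, 0]}
    - {"travel": [0, 0, 0], "gripper": -1, "delta_rot": [0, 0, 0]}
    - {"travel": [0, 0, 0], "gripper": -1, "delta_rot": [0, 0, 0]}

```text
clock: 22.72
tcp_pos: [0.486, -0.0123, 0.0543]
orientation: [-1.667, -2.662, 0.001]
force: [-2.5, -1.4, 5.5]
opening: 0.0391
grasp_force: 59.8
```

```bash
python3 st.py; python3 - <<'E'
from h import *
b=snap('side','z.png'); a=snap('scene','z2.png')
c=np.hstack([cv2.resize(b[120:260,140:280],(400,400),interpolation=2),cv2.resize(a[130:245,200:350],(400,400),interpolation=2)])
cv2.imwrite('pics/z3.png',c[:,:,::-1])
E
```

```text
22.7167 [ 0.486  -0.0123  0.0543] open 0.03913583218196343 grip 59.84841227531433 yaw 0.45192745790564315 q6 -0.6548575262241618 F [-2.5  -1.38  5.55] M [-0.152  0.443  0.063]
```

View pics/z3.png

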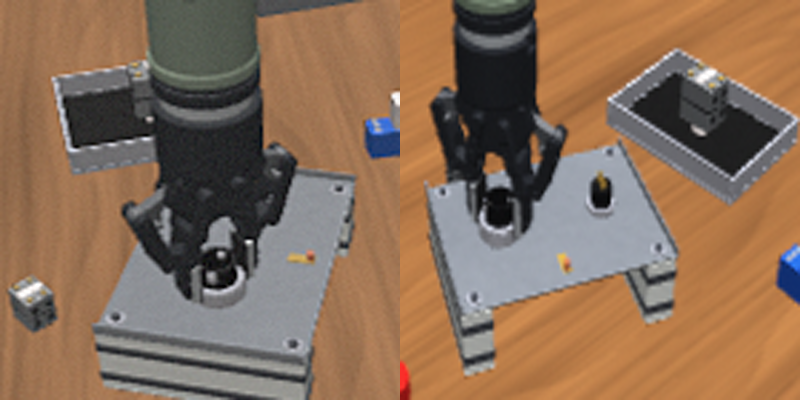

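The picture shows the fingers around the ring nut (crop 220,280) and the block standing in the tray (crop 703,100). The backed-off angle is −1.113 → 0.452 = 1.565 rad. Handing in.

```bash
python3 -c "
from h import *
print(sign_off())"
```

```text
the job is handed in; nothing more can be done
None
```

The job is handed in, verdict not shown: the contact block stands upright and released in the tray (not on its side), and the nut was bottomed, backed off about 1.57 rad (gripper yaw, zeroed at the torque stop) and is still gripped at about 60 N after one mid-way regrip when the tool jumped 6 mm.

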